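# Break down a capsule filler after filling and close it with the cap plate

## Robot

A 6-joint arm with a two-finger parallel gripper is mounted at the origin on a cart in front of the work surface, level with it; the furniture and walls round the work are solid. World frame = base frame: x ahead of the robot, y to its left, z up, the work surface at z = 0. Lengths are in m, angles in degrees, forces in N, time in s.
With the tool pointing down it reaches from about 0.3 to 0.85 m from the base axis. Payload 5.4 kg.
Tool frame: the origin (TCP) lies midway between the tips of the shut fingers; the grasp point (between the pads) lies 19 mm behind it; z points along the fingers, y is the line along which they close (so a half turn about z gives the same grasp; the last joint's range is limited). The gripper opens to 85 mm and grips with 20 to 120 N. Pads are 22 mm wide; open, the fingers measure 114 mm over their backs; the gripper's body (76 mm by 85 mm) begins 54 mm behind the grasp point. The pads swing forward as they close: fully open they stand 13 mm farther back than shut.
Start: joints at [-85.949, 9.076, 91.501, -0, 79.423, -12.038], TCP at [0.159, -0.552, 0.231] pointing down, gripper open.
Joint ranges: [-166.64, 166.64], [-54.1, 131.32], [10.49, 154.53], [-73.88, 253.88], [9.74, 151.15], [-171.62, 171.62]. Speed limits (degrees/s): [147.25, 147.25, 180, 180, 180, 180].

## Interface

Orientations are given as a 3x3 rotation matrix whose columns are the frame's x, y, z axes.
In Python, from rig import manip gives the robot as it stands.
- The arm moves only by the tool drive_tool, never from a script. Its argument "moves" is text: rows parted by semicolons, each of 5 numbers parted by spaces: the shift along the tool's x, y, z in mm, then the turn about the tool's z in units of 6 degrees (1.0 is 6 degrees), then the closure, from -1 (fully open) to 1 (shut). In form: x y z twist hand; .... A call has 1 to 10 rows; each row shifts and turns the commanded pose from where the row before left it, along the tool's axes as they then stand; what a row does not reach is not made up. A row lasts 1/10 s, in which the tool goes at most 50 mm and 8.59 degrees, less where a joint would pass 70% of its speed; a pose out of reach is approached as far as the arm can. A call with a gripper value outside its range is refused whole. The fingers move at their own pace and stop on an object; the grip force is fixed at half the most. Time passes only in rows, so rows that do not move let the fingers close. It gives the time, the measured TCP pose, the force, the opening and the grip force at its end, in the units of the state.
- manip.observe(): the state, without advancing time (a new reading comes with each control period).
- manip.camera(name): name is "scene" or "top"; returns (picture, depth): 420x560x3 uint8, red, green, blue; 420x560 float32, m along the optical axis (not along the pixel's ray), 0 where there is no reading.
- manip.camera_info(name): a dict with "K" (3x3 intrinsics, pixels), "R" (3x3) and "t" (3): a world point X has camera coordinates R X + t. Camera axes: x right, y down, z forward; pixel columns grow to the right and rows downward; lengths in m; the calibration is good to about 2 mm. A picture is of the moment at which its call begins. camera_info takes no time and is no camera call.
- manip.sign_off(): hands the job in; it is judged then, once.
The state is a dict: "time": time; "joints": joint angles; "joint_vel": joint speeds; "joint_torque": joint torques, N m; "ee_pos": TCP position; "orientation": TCP orientation; "force": force on the tool from outside, world axes, zero at the start; "wrist_torque": the same for the moment, N m; "width": finger opening in m; "finger_force": force on a finger pad.
Only numpy, scipy, OpenCV 4.12 (cv2) and the standard library are available. Lean on these libraries where they do the work, as an engineer would, in place of code of your own. Each camera call takes 0.05 s, during which the arm holds its last target. There are 200 camera calls.

## Task

The capsule bodies in the white body plate are filled and tamped. Take the filler apart: lift the tamper off and lay it in the small steel tray, next lift the blue powder frame off and lay it in the blue tray, then carry the filled body plate level to the white closing block and seat it flat between the brass dowels. Last, fetch the green cap plate and set it fully home on the body plate, its end notches over the two pins, and let go of everything without tipping the body plate or knocking over the dark tincture bottle.

Things in the scene. Friction and masses are not known exactly. Their poses are not given: they have to be found in the camera images.
- tamper: Tamper, 120 g: steel plate 45 x 65 mm on tamping pins (plate top 14 mm above origin), black grip bar on two posts: bar along y, 14 mm wide (x), 58 long, 42 to 58 mm above origin. Stands loose inside the powder frame on the body plate; there the frame's rim is 22 mm above the tamper's origin, so grip the bar high. Origin: centre of underside, z up.
- powder_frame: Open rectangular blue plastic frame without floor, 58 mm (x) x 78 (y) x 22 high, walls 4 mm, 80 g. Rests loose on the body plate's top, between its two pins (1.5 mm end play). Grip across x from outside. Origin: centre of underside, z up.
- body_plate: White plate with 24 filled holes, 60 mm (x) x 100 (y) x 20 high, 150 g. On its top two tapered steel pins, 7 mm thick, 9 tall, at x, y = (0, +44) and (+14, -44) mm. Sits on the filling block, 1.5 mm play between dowels 7 mm high. Keep it level. Grip across x, at the middle of its long sides. Origin: centre of underside, z up.
- cap_plate: Green plate with 24 white caps, 60 mm (x) x 100 (y) x 14 thick, 90 g. End notches 13 mm wide, 13 deep: +y end at x = 0, -y end at x = +14 mm; they pass the body plate's pins only with both frames alike, not half a turn round. Home: origin 20 mm above body plate's. Overhangs its stand by 8 mm each side; grip across x. Origin: centre of underside, z up.
- fill_block: Filling block: fixed dark grey slab 92 x 130 mm with low steel dowels; the stack stands on it at the start. Origin: centre of underside, on the counter. Its top is 14 mm up: the body plate's underside starts 14 mm, frame's and tamper's 34 mm above the counter.
- close_block: Closing block: fixed white slab 98 mm (x) x 138 (y), top 14 mm above the counter, eight brass dowels 13 mm high round the seat of a 60 (x) x 100 (y) plate, 2.5 mm play a side, tapered tips catch 3 mm more. Four beside the long sides at y = +-41, four at the ends at x = +-20 mm; middle of long sides free for fingers. Origin: centre of underside.
- cap_stand: Cap stand: fixed wooden stand 44 x 116 mm; the cap plate lies on it at the start, underside 18 mm above the counter, long side along y, between end stops 22 mm high. Origin: centre of underside.
- tamper_tray: The tamper's tray, the smaller one: fixed, steel, inside 70 mm (x) x 90 (y), floor 3 mm up, rim 9 mm high. Origin: centre of underside, z up.
- frame_tray: The powder frame's tray, the larger one: fixed, blue, inside 84 mm (x) x 104 (y), floor 3 mm up, rim 8 mm high. Origin: centre of underside, z up.
- tincture_bottle: Bystander: small dark tincture bottle with screw cap, 28 mm thick, 69 mm high, standing loose amid the trays and blocks. Not to be knocked over. Origin: centre of underside.
Not all that is in view belongs to the job. Of the things shaped like the powder_frame, the blue one is meant.

How it is judged:
By the outcome, as a careful person would: the job done as asked, in the order asked, and still so for the second after the job is handed in, with the robot touching nothing.
It also fails if it takes over 112 s, if anything falls off the work surface, if the arm or the gripper's body presses on something with over 40 N, if the wrist force passes 120 N, or if a joint passes its speed limit or range.

## Working session

There is one attempt and no reset: what is moved stays moved. The work goes in short steps, Python scripts to look and compute and a tool call to move; the robot and the scene stay as the last step left them, time stands still between calls to the robot, and variables do not carry over. Pictures are saved under pics/ and viewed, at most 15 in all, crops included, and the job is handed in when it is done.

Besides the shell and the picture viewer there is one more tool, called after "Request:" as a command line: name --argument value ..., lists and objects as JSON in quotes. drive_tool: Moves the arm, as the interface text tells. Its arguments: {"type":"object","properties":{"moves":{"type":"string"}},"required":["moves"]}

```bash
ls; mkdir -p pics
cat > h.py <<'E'
import numpy as np, cv2
from rig import manip
def snap(n,tag):
    p,d=manip.camera(n); cv2.imwrite(f'pics/{tag}.png',p[:,:,::-1]); np.savez(f'{tag}.npz',p=p,d=d); return p,d
def world(n,d):
    I=manip.camera_info(n);K,R,t=map(np.array,(I['K'],I['R'],I['t']))
    v,u=np.mgrid[:d.shape[0],:d.shape[1]]
    c=np.stack([(u-K[0,2])/K[0,0]*d,(v-K[1,2])/K[1,1]*d,d],-1)
    return (c-t.ravel())@R
E
python3 - <<'E'
from h import *
for n in('scene','top'):
    p,d=snap(n,n+'0'); w=world(n,d); I=manip.camera_info(n)
    print(n,I['K'],I['R'],I['t'],'campos',-np.array(I['R']).T@np.ravel(I['t']))
    np.save(n+'0w.npy',w)
print(manip.observe())
E
```

```text
pics
scene [[381.52964725   0.         280.68381222]
 [  0.         381.52964725 206.24203733]
 [  0.           0.           1.        ]] [[-0.81215308 -0.58314344 -0.01873786]
 [-0.33509465  0.49250091 -0.80321506]
 [ 0.477618   -0.64605463 -0.59539438]] [0.46532256 0.21945804 0.80441915] campos [0.06724729 0.68296522 0.66393779]
top [[500.54331047   0.         283.70966294]
 [  0.         500.54331047 219.23066183]
 [  0.           0.           1.        ]] [[-0.00155279 -0.99999809 -0.00118402]
 [-0.99417748  0.00167132 -0.10774204]
 [ 0.10774381  0.00100982 -0.99417818]] [0.00425062 0.56336071 1.08707143] campos [0.44296191 0.00221131 1.14144536]
{'time': 0.1, 'joints': array([-8.59507738e+01,  9.10854706e+00,  9.15657363e+01,  1.03227778e-03,
        7.94250566e+01, -1.20399070e+01]), 'joint_vel': array([ 0.06368146, -0.06538541, -0.14712929,  0.03109647, -0.0236957 ,
       -0.04424675]), 'joint_torque': array([-5.19528694e-04, -3.96991754e+01, -3.32338285e+01, -1.53164942e-04,
        4.23749079e-03, -1.00328609e-06]), 'ee_pos': array([ 0.15927624, -0.55192328,  0.2304134 ]), 'orientation': array([[ 9.60832674e-01,  2.77129144e-01, -1.04763910e-04],
       [ 2.77128905e-01, -9.60831189e-01,  1.73073160e-03],
       [ 3.78975734e-04, -1.69197658e-03, -9.99998497e-01]]), 'force': array([ 0.04742085, -0.05090213, -0.2452673 ]), 'wrist_torque': array([-0.04651418,  0.0750465 ,  0.03690521]), 'finger_force': 0.0, 'width': 0.08559285626730578}
```

View pics/top0.png

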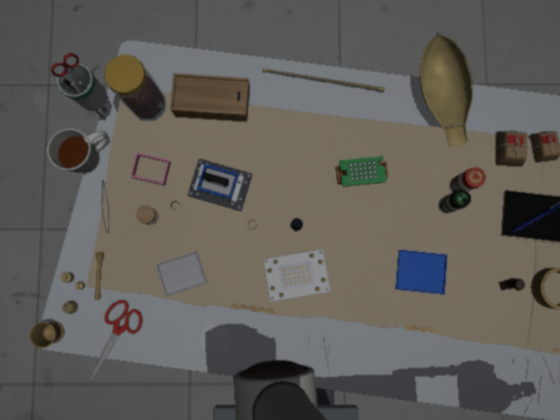

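View pics/scene0.png

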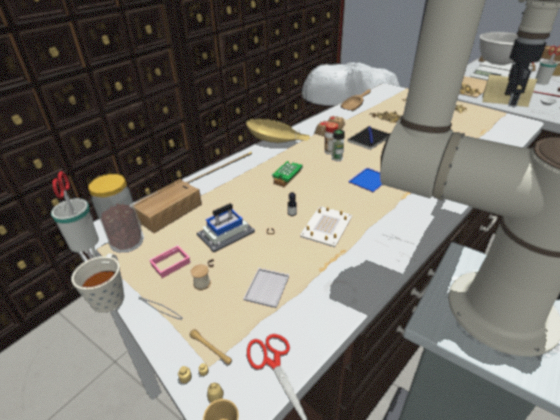

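Top view: the stack (dark block, blue frame, tamper bar) is at (220,185). The steel tray is at (181,273), the closing block at (297,274), the blue tray at (421,272), the green cap plate at (361,172), and the dark bottle at (296,224). There are two frame-shaped things: the pink one at (151,169) and the blue one at (220,185). The blue one, in the stack, is meant. The dark and green bottles at (456,200) are bystanders away from the work. Next I enlarge to confirm.

Run:
```python
from h import *
p=cv2.imread('pics/top0.png')
def c(u,v):return cv2.convertScaleAbs(cv2.resize(p[v-38:v+38,u-50:u+50],(400,300),interpolation=cv2.INTER_CUBIC),alpha=1.5)
cv2.imwrite('pics/crop1.png',np.vstack([np.hstack([c(220,185),c(361,172)]),np.hstack([c(297,274),c(175,260)])]))
w=np.load('top0w.npy'); s=np.load('scene0w.npy')
for n,(u,v) in dict(stack=(220,182),fillblk=(193,197),steel=(181,273),close=(297,262),closeedge=(297,300),blue=(421,272),cap=(361,162),bottle=(296,224),ctr=(250,250)).items():
    print(n,w[v-1:v+2,u-1:u+2].reshape(-1,3).mean(0).round(4))
for n,(u,v) in dict(barS=(224,211),green=(288,170),bottle=(292,198),blue=(368,180),counter=(270,190)).items(): print(n,s[v,u].round(4))
```

```text
stack [0.637  0.1389 0.0896]
fillblk [0.6172 0.2107 0.0091]
steel [0.4444 0.2359 0.0029]
close [ 0.4685 -0.0263  0.0142]
closeedge [ 0.3835 -0.0263  0.0012]
blue [ 0.4458 -0.3069  0.0028]
cap [ 0.6928 -0.1713  0.0322]
bottle [ 0.5488 -0.0231  0.0693]
ctr [4.963e-01 8.030e-02 1.000e-04]
barS [0.6416 0.1481 0.0814]
green [ 0.6654 -0.1697  0.0348]
bottle [ 0.5452 -0.0161  0.0638]
blue [ 0.4489 -0.3032  0.0038]
counter [ 6.764e-01 -8.720e-02  3.000e-04]
```

View pics/crop1.png

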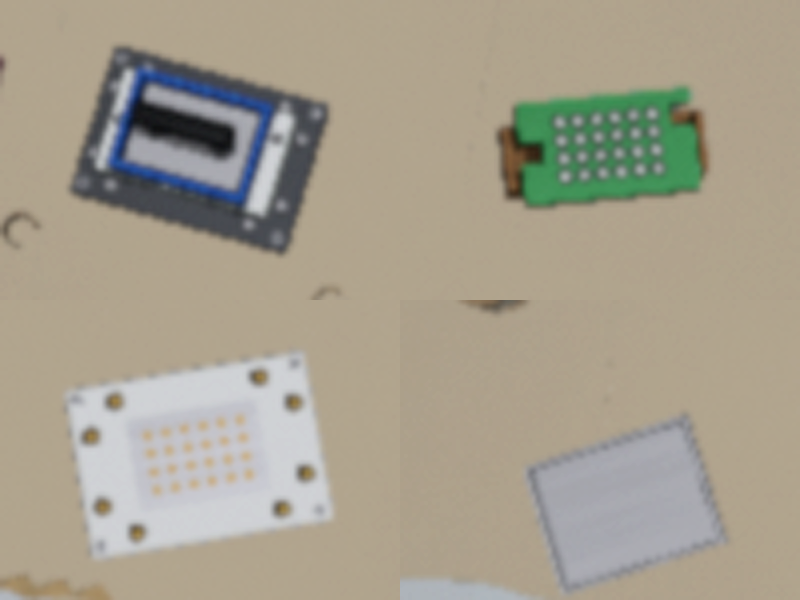

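The crop confirms it. The blue frame is in the stack with the tamper bar inside. On the cap plate the centre notch is at the left (+y) end and the offset notch is up (+x) at the right end. The body plate's offset pin is also upper right, so both plates share the same sense. The empty closing block shows only a printed hole pattern and its dowels. Now I fit the poses.

```bash
cat >> h.py <<'E'
def rect(P):
    (c,s,a)=cv2.minAreaRect((P[:,:2]*1000).astype(np.float32))
    # yaw of body y-axis from world +y (=yaw), long side along y
    b=cv2.boxPoints((c,s,a)); e1=b[1]-b[0]; e2=b[2]-b[1]; l=e1 if np.linalg.norm(e1)>np.linalg.norm(e2) else e2
    if l[1]<0:l=-l
    yaw=np.degrees(np.arctan2(-l[0],l[1]))
    return np.round(c,1),np.round(sorted(s),1),round(float(yaw),2)
def plane(n,shape,z):
    I=manip.camera_info(n);K,R,t=map(np.array,(I['K'],I['R'],I['t']));t=t.ravel()
    v,u=np.mgrid[:shape[0],:shape[1]]
    r=np.stack([(u-K[0,2])/K[0,0],(v-K[1,2])/K[1,1],np.ones(shape)],-1)@R; C=-R.T@t
    return C+r*((z-C[2])/r[...,2])[...,None]
def seg(n,tag,ctr,rad,zr,z,hsv=None):
    D=np.load(tag+'.npz');p,d=D['p'],D['d'];w=world(n,d)
    m=(np.hypot(w[...,0]-ctr[0],w[...,1]-ctr[1])<rad)&(w[...,2]>zr[0])&(w[...,2]<zr[1])&(d>0)
    if hsv is not None: m&=cv2.inRange(cv2.cvtColor(p,cv2.COLOR_RGB2HSV),hsv[0],hsv[1])>0
    k,l,st,ce=cv2.connectedComponentsWithStats(m.astype(np.uint8))
    if k<2: return None
    m=l==1+st[1:,4].argmax()
    return rect(plane(n,d.shape,z)[m]),int(m.sum()),w[m][:,2].mean().round(4)
G=((45,80,30),(85,255,255));B=((105,120,40),(130,255,255));K_=((0,0,0),(180,255,45))
E
python3 - <<'E'
from h import *
for n in('top','scene'):
    t=n+'0';print(n)
    print('bar',seg(n,t,(.637,.139),.06,(.075,.1),.092,K_))
    print('frame',seg(n,t,(.633,.139),.07,(.045,.065),.056,B))
    print('fillblk',seg(n,t,(.633,.139),.1,(.006,.09),.014))
    print('cap',seg(n,t,(.67,-.17),.08,(.024,.05),.032,G))
    print('close',seg(n,t,(.45,-.026),.1,(.008,.03),.014))
    print('steel',seg(n,t,(.445,.236),.085,(.001,.02),.006,((0,0,60),(180,45,255))))
    print('btray',seg(n,t,(.446,-.306),.085,(.001,.02),.006,B))
    print('bottle',seg(n,t,(.548,-.02),.03,(.05,.08),.069))
E
```

```text
top
bar ((array([643.7, 149.2]), array([14.4, 55.5]), -17.8), 164, np.float64(0.0905))
frame ((array([644.9, 149.8]), array([58.8, 77.7]), -16.49), 244, np.float64(0.0543))
fillblk ((array([646.3, 150.6]), array([ 95.3, 132.6]), -15.52), 2125, np.float64(0.0315))
cap ((array([ 672.9, -173.6]), array([ 58.9, 100.3]), 5.68), 802, np.float64(0.0314))
close ((array([439.6, -23.8]), array([ 97.6, 137.3]), 9.53), 2673, np.float64(0.0141))
steel ((array([431.6, 242.7]), array([ 99.8, 123.3]), 18.44), 1417, np.float64(0.0044))
btray ((array([ 447.1, -306. ]), array([ 87.7, 107.6]), -6.03), 1377, np.float64(0.0036))
bottle ((array([552.1, -24.2]), array([19.4, 19.5]), 89.81), 83, np.float64(0.0675))
scene
bar ((array([638.4, 155. ]), array([12.5, 48.4]), -17.6), 52, np.float64(0.0887))
frame ((array([638.3, 155.6]), array([67. , 80.7]), -16.36), 172, np.float64(0.0515))
fillblk ((array([662.8, 140.3]), array([143.8, 144.2]), 73.61), 1503, np.float64(0.035))
cap ((array([ 669.9, -169. ]), array([ 64.1, 110.1]), 8.3), 227, np.float64(0.0313))
close ((array([438.9, -25.3]), array([ 99.1, 153.3]), 9.84), 1267, np.float64(0.0148))
steel ((array([444.8, 233.1]), array([ 80.7, 106.3]), 18.18), 1215, np.float64(0.0042))
btray ((array([ 446.3, -308.3]), array([ 84.9, 105.6]), -5.82), 408, np.float64(0.0039))
bottle ((array([546.4, -15.4]), array([19.1, 42.4]), 34.11), 69, np.float64(0.0634))
```

```bash
cat > plan.py <<'E'
import sys
from h import *
# args: x y z(mm) a(deg: tool x heading) hand step(mm) ; prints rows from the pose as it stands
x,y,z,a,h,st=map(float,sys.argv[1:7])
s=manip.observe(); R=s['orientation']; p=s['ee_pos']*1000; T=np.array([x,y,z])
a0=np.degrees(np.arctan2(R[1,0],R[0,0])); tu=-((a-a0+180)%360-180)/6
n=int(max(np.ceil(np.linalg.norm(T-p)/st),np.ceil(abs(tu)/1.3),1)); p0=p.copy(); done=0; out=[]
for i in range(1,n+1):
    al=np.radians(a0-6*done); ax=np.array([[np.cos(al),np.sin(al),0],[np.sin(al),-np.cos(al),0],[0,0,-1]])
    d=np.round(ax@(p0+(T-p0)*i/n-p),0 if st>12 else 1); t=round(tu*i/n-done,1)
    p=p+ax.T@d; done+=t; out.append(f"{d[0]:g} {d[1]:g} {d[2]:g} {t:g} {h:g}")
print('pose',(s['ee_pos']*1000).round(1),'a',a0.round(2),'w',round(s['width']*1000,1),'t',s['time'])
for i in range(0,n,10): print('; '.join(out[i:i+10]))
E
python3 plan.py 643.7 149.4 130 73 -1 38
```

```text
pose [ 159.3 -551.9  230.4] a 16.09 w 85.6 t 0.1
29 -23 4 -0.4 -1; 29 -23 5 -0.4 -1; 31 -21 4 -0.4 -1; 31 -19 4 -0.4 -1; 32 -19 5 -0.5 -1; 34 -16 4 -0.4 -1; 33 -16 5 -0.4 -1; 35 -13 4 -0.4 -1; 35 -13 4 -0.4 -1; 35 -11 5 -0.4 -1
36 -9 4 -0.4 -1; 36 -8 4 -0.4 -1; 37 -6 5 -0.5 -1; 36 -5 4 -0.4 -1; 37 -3 4 -0.4 -1; 37 -1 5 -0.4 -1; 37 0 4 -0.4 -1; 37 2 5 -0.4 -1; 37 3 4 -0.4 -1; 37 5 4 -0.4 -1
37 7 5 -0.5 -1; 36 8 4 -0.4 -1; 35 10 4 -0.4 -1
```

Request:
drive_tool --moves "29 -23 4 -0.4 -1; 29 -23 5 -0.4 -1; 31 -21 4 -0.4 -1; 31 -19 4 -0.4 -1; 32 -19 5 -0.5 -1; 34 -16 4 -0.4 -1; 33 -16 5 -0.4 -1; 35 -13 4 -0.4 -1; 35 -13 4 -0.4 -1; 35 -11 5 -0.4 -1"

```text
time: 1.1
ee_pos: [0.3701, -0.2458, 0.187]
orientation: [[0.757, 0.653, -0.0], [0.653, -0.757, 0.0], [0.0, -0.0, -1.0]]
force: [1.0, 0.4, 0.2]
width: 0.0852
finger_force: 0.0
```

Request:
drive_tool --moves "36 -9 4 -0.4 -1; 36 -8 4 -0.4 -1; 37 -6 5 -0.5 -1; 36 -5 4 -0.4 -1; 37 -3 4 -0.4 -1; 37 -1 5 -0.4 -1; 37 0 4 -0.4 -1; 37 2 5 -0.4 -1; 37 3 4 -0.4 -1; 37 5 4 -0.4 -1"

```text
time: 2.1
ee_pos: [0.5805, 0.0589, 0.1435]
orientation: [[0.416, 0.909, -0.001], [0.909, -0.416, -0.0], [-0.0, -0.001, -1.0]]
force: [-0.2, -0.9, 0.6]
width: 0.0855
finger_force: 0.0
```

Request:
drive_tool --moves "37 7 5 -0.5 -1; 36 8 4 -0.4 -1; 35 10 4 -0.4 -1; 0 0 0 0 -1; 0 0 0 0 -1; 0 0 0 0 -1"

```text
time: 2.7
ee_pos: [0.6433, 0.1476, 0.1311]
orientation: [[0.292, 0.957, -0.001], [0.957, -0.292, -0.0], [-0.001, -0.001, -1.0]]
force: [-0.2, -0.7, 0.5]
width: 0.0854
finger_force: 0.0
```

```bash
python3 plan.py 643.7 149.4 67 73 -1 12
```

```text
pose [643.3 147.6 131.1] a 73.04 w 85.4 t 2.7
0.3 -0 10.7 0 -1; 0.3 -0.1 10.7 0 -1; 0.3 0 10.6 0 -1; 0.3 -0 10.7 0 -1; 0.3 -0 10.7 0 -1; 0.4 -0.1 10.7 0 -1
```

Request:
drive_tool --moves "0.3 0 10.7 0 -1; 0.3 0 10.7 0 -1; 0.3 0 10.7 0 -1; 0.3 0 10.7 0 -1; 0.3 0 10.7 0 -1; 0.3 0 10.5 0 -1; 0 0 0 0 0.5; 0 0 0 0 1; 0 0 0 0 1; 0 0 0 0 1"

```text
time: 3.7
ee_pos: [0.6449, 0.1501, 0.0681]
orientation: [[0.291, 0.957, 0.001], [0.957, -0.291, 0.0], [0.0, 0.001, -1.0]]
force: [-0.0, 0.6, 0.9]
width: 0.0281
finger_force: 0.0
```

Request:
drive_tool --moves "0 0 0 0 1; 0 0 0 0 1; 0 0 0 0 1; 0 0 0 0 1; 0 0 0 0 1"

```text
time: 4.2
ee_pos: [0.6448, 0.15, 0.0678]
orientation: [[0.291, 0.957, 0.001], [0.957, -0.291, 0.0], [0.0, 0.001, -1.0]]
force: [0.3, -0.1, 2.2]
width: 0.0131
finger_force: 60.6
```

Request:
drive_tool --moves "0 0 -3 0 1; 0 0 -6 0 1; 0 0 -8 0 1; 0 0 -12 0 1; 0 0 -15 0 1; 0 0 -18 0 1; 0 0 -20 0 1; 0 0 0 0 1"

```text
time: 5.0
ee_pos: [0.6471, 0.1502, 0.1545]
orientation: [[0.291, 0.957, 0.008], [0.957, -0.291, 0.0], [0.003, 0.008, -1.0]]
force: [0.5, -0.0, -0.1]
width: 0.013
finger_force: 60.1
```

```bash
python3 plan.py 444.6 233.6 130 108.4 1 18; python3 -c "
from h import *
snap('scene','s1')"
```

```text
pose [647.1 150.2 154.5] a 73.09 w 13.0 t 5.0
2 -17 2 -0.5 1; 2 -16 2 -0.4 1; 3 -17 2 -0.5 1; 4 -16 2 -0.4 1; 5 -16 1 -0.5 1; 6 -16 2 -0.4 1; 6 -16 2 -0.5 1; 7 -15 2 -0.4 1; 8 -15 2 -0.5 1; 8 -15 2 -0.4 1
9 -14 2 -0.5 1; 10 -14 2 -0.4 1; 10 -13 1 -0.5 1
```

View pics/s1.png

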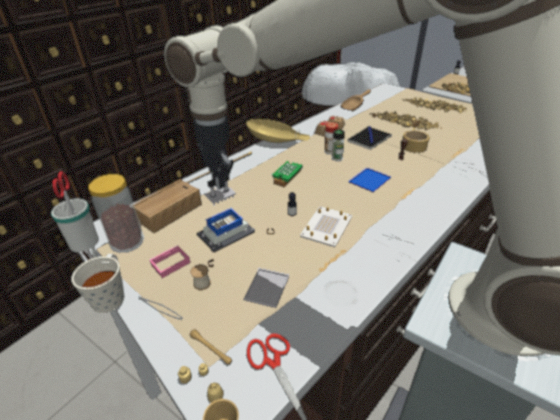

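The tamper hangs in the gripper at (218,188). The blue frame stayed on the plate at (225,220).

Request:
drive_tool --moves "2 -17 2 -0.5 1; 2 -16 2 -0.4 1; 3 -17 2 -0.5 1; 4 -16 2 -0.4 1; 5 -16 1 -0.5 1; 6 -16 2 -0.4 1; 6 -16 2 -0.5 1; 7 -15 2 -0.4 1; 8 -15 2 -0.5 1; 8 -15 2 -0.4 1"

```text
time: 6.05
ee_pos: [0.4872, 0.2142, 0.1292]
orientation: [[-0.177, 0.984, -0.002], [0.984, 0.177, -0.0], [0.0, -0.002, -1.0]]
force: [0.3, -0.8, -0.1]
width: 0.0126
finger_force: 60.0
```

Request:
drive_tool --moves "9 -14 2 -0.5 1; 10 -14 2 -0.4 1; 10 -13 1 -0.5 1; 0 0 0 0 1; 0 0 0 0 1; 0 0 0 0 1; 0 0 0 0 1"

```text
time: 6.75
ee_pos: [0.4428, 0.233, 0.1254]
orientation: [[-0.316, 0.949, 0.0], [0.949, 0.316, 0.0], [-0.0, 0.0, -1.0]]
force: [-0.6, 0.4, -1.6]
width: 0.0131
finger_force: 60.0
```

```bash
python3 plan.py 444.6 233.6 43 108.4 1 12;python3 -c "
from h import *
p,d=snap('top','t2');cv2.imwrite('pics/t2c.png',cv2.convertScaleAbs(cv2.resize(p[150:320,110:340,::-1],(690,510)),alpha=1.5))"
```

```text
pose [442.8 233.  125.4] a 108.42 w 13.1 t 6.75
0 0.3 11.8 0 1; 0 0.2 11.7 0 1; 0 0.3 11.8 0 1; 0 0.3 11.8 0 1; 0 0.2 11.7 0 1; 0 0.3 11.8 0 1; 0 0.3 11.8 0 1
```

View pics/t2c.png

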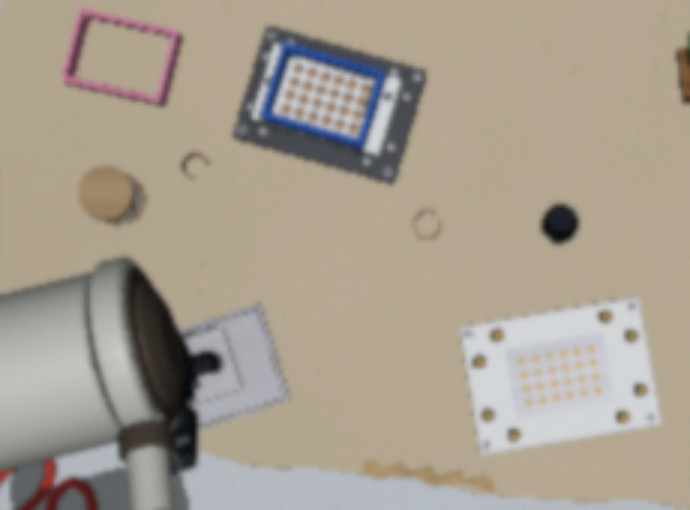

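The stack is intact at (330,105), and the offset pin at (390,85) is on the far (+x) side as assumed. The tamper sits over the steel tray at (230,365). Next I lower it.

Request:
drive_tool --moves "0 0.3 12 0 1; 0 0.3 12 0 1; 0 0.3 12 0 1; 0 0.3 12 0 1; 0 0.3 12 0 1; 0 0.3 12 0 1; 0 0.3 9 0 1; 0 0 2 0 1; 0 0 2 0 1; 0 0 1 0 1"

```text
time: 7.8
ee_pos: [0.4445, 0.2341, 0.0396]
orientation: [[-0.317, 0.948, 0.001], [0.948, 0.317, 0.0], [-0.0, 0.001, -1.0]]
force: [0.1, -0.4, -0.1]
width: 0.013
finger_force: 60.0
```

Request:
drive_tool --moves "0 0 1 0 1; 0 0 0.7 0 1; 0 0 0 0 1; 0 0 0 0 1"

```text
time: 8.2
ee_pos: [0.4442, 0.234, 0.0378]
orientation: [[-0.317, 0.948, 0.0], [0.948, 0.317, 0.0], [0.0, 0.0, -1.0]]
force: [-0.0, 0.5, -1.5]
width: 0.013
finger_force: 60.0
```

Request:
drive_tool --moves "0 0 0.7 0 1; 0 0 0.5 0 1; 0 0 0 0 1; 0 0 0 0 1"

```text
time: 8.6
ee_pos: [0.4444, 0.234, 0.0368]
orientation: [[-0.317, 0.948, 0.001], [0.948, 0.317, 0.0], [-0.0, 0.001, -1.0]]
force: [-1.1, -0.6, 3.0]
width: 0.0128
finger_force: 60.4
```

Request:
drive_tool --moves "0 0 0 0 0; 0 0 0 0 -1; 0 0 0 0 -1; 0 0 0 0 -1; 0 0 0 0 -1; 0 0 -8 0 -1; 0 0 -15 0 -1; 0 0 -25 0 -1; 0 0 -25 0 -1; 0 0 -20 0 -1"

```text
time: 9.6
ee_pos: [0.4447, 0.2341, 0.1316]
orientation: [[-0.317, 0.948, 0.002], [0.948, 0.317, 0.0], [-0.0, 0.002, -1.0]]
force: [0.7, -0.5, 1.0]
width: 0.086
finger_force: 0.0
```

```bash
python3 - <<'E'
from h import *
print(seg('top','t2',(.643,.149),.07,(.045,.065),.056,B))
print(seg('top','t2',(.643,.149),.08,(.028,.045),.034,((0,0,90),(180,60,255))))
I=manip.camera_info('top')
E
python3 plan.py 644.9 149.8 100 73.5 -1 35
```

```text
((array([644.7, 149.8]), array([58.9, 77.7]), -16.24), 243, np.float64(0.0545))
((array([648., 152.]), array([46.5, 67.1]), -17.37), 557, np.float64(0.0339))
pose [444.7 234.1 131.6] a 108.49 w 86.0 t 9.6
-20 23 5 0.8 -1; -19 25 4 0.9 -1; -16 27 5 0.8 -1; -14 28 4 0.8 -1; -11 29 5 0.9 -1; -9 29 4 0.8 -1; -6 31 5 0.8 -1
```

Request:
drive_tool --moves "-20 23 5 0.8 -1; -19 25 4 0.9 -1; -16 27 5 0.8 -1; -14 28 4 0.8 -1; -11 29 5 0.9 -1; -9 29 4 0.8 -1; -6 31 5 0.8 -1; 0 0 0 0 -1; 0 0 0 0 -1; 0 0 0 0 -1"

```text
time: 10.6
ee_pos: [0.6438, 0.15, 0.0977]
orientation: [[0.28, 0.96, -0.0], [0.96, -0.28, 0.0], [0.0, -0.0, -1.0]]
force: [0.6, 0.2, -0.2]
width: 0.0854
finger_force: 0.0
```

```bash
python3 plan.py 644.8 149.8 33 73.6 -1 12;python3 -c "
from h import *
p,d=snap('scene','s3');p2,d=snap('top','t3')
f=lambda a:cv2.convertScaleAbs(cv2.resize(a[:,:,::-1],(400,500)),alpha=1.5)
cv2.imwrite('pics/c3.png',np.hstack([f(p[120:270,160:280]),f(p2[210:360,130:250])]))"
```

```text
pose [643.8 150.   97.7] a 73.76 w 85.4 t 10.6
0 0.2 10.8 0 -1; 0 0.2 10.8 0 -1; 0 0.1 10.8 0 -1; 0 0.2 10.8 0 -1; 0.1 0.2 10.7 0 -1; -0 0.2 10.8 0 -1
```

View pics/c3.png

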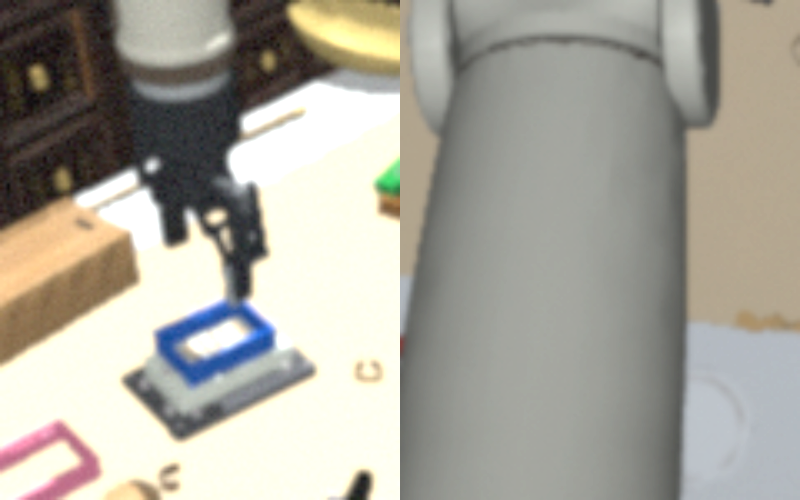

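The left crop shows the open fingers over the blue frame, on its far and near sides at (172,230) and (238,285). The top view is blocked by the arm. I lower.

Request:
drive_tool --moves "0 0.2 11 0 -1; 0 0.2 11 0 -1; 0 0.1 11 0 -1; 0 0.2 11 0 -1; 0 0.2 11 0 -1; 0 0.2 9.5 0 -1; 0 0 0 0 -1; 0 0 0 0 0; 0 0 0 0 1; 0 0 0 0 1"

```text
time: 11.7
ee_pos: [0.6468, 0.1492, 0.0345]
orientation: [[0.281, 0.96, 0.003], [0.96, -0.281, 0.0], [0.001, 0.003, -1.0]]
force: [0.3, 0.0, -1.1]
width: 0.0568
finger_force: 65.7
```

Request:
drive_tool --moves "0 0 0 0 1; 0 0 0 0 1; 0 0 0 0 1; 0 0 0 0 1"

```text
time: 12.1
ee_pos: [0.6466, 0.1492, 0.0341]
orientation: [[0.281, 0.96, 0.002], [0.96, -0.281, 0.0], [0.001, 0.002, -1.0]]
force: [-0.6, 0.1, 6.0]
width: 0.0567
finger_force: 66.4
```

Request:
drive_tool --moves "0 0 -1 0 1; 0 0 -2 0 1; 0 0 -4 0 1; 0 0 -6 0 1; 0 0 -10 0 1; 0 0 -15 0 1; 0 0 -20 0 1; 0 0 -20 0 1; 0 0 -10 0 1; 0 0 0 0 1"

```text
time: 13.1
ee_pos: [0.6472, 0.1493, 0.1239]
orientation: [[0.281, 0.96, 0.005], [0.96, -0.281, 0.0], [0.002, 0.005, -1.0]]
force: [-0.3, 0.5, -1.3]
width: 0.0568
finger_force: 65.9
```

```bash
python3 -c "
from h import *
snap('scene','s4')
cam=world
print(seg('scene','s4',(.645,.149),.12,(.08,.2),.144,B))
D=np.load('s4.npz');w=world('scene',D['d']);m=(cv2.inRange(cv2.cvtColor(D['p'],cv2.COLOR_RGB2HSV),B[0],B[1])>0)&(w[...,2]>.06)&(np.hypot(w[...,0]-.645,w[...,1]-.15)<.1)
print(m.sum(),w[m].min(0),w[m].max(0))
cv2.imwrite('pics/c4.png',cv2.convertScaleAbs(cv2.resize(D['p'][130:270,140:300,::-1],(640,560)),alpha=1.5))"
```

```text
((array([652.7, 172.6]), array([48.4, 94.3]), 42.86), 193, np.float64(0.14))
256 [0.58751634 0.11541691 0.1292178 ] [0.6809735  0.19567164 0.20132225]
```

View pics/c4.png

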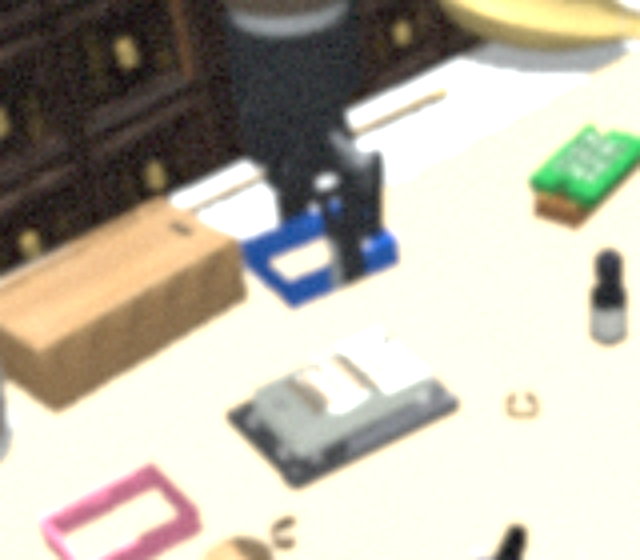

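The blue frame is held level at (320,250) and the body plate with its holes stayed on the filling block at (345,405). The bottle still stands at (608,300). Next I carry the frame to the blue tray.

```bash
python3 plan.py 447 -306.5 122 84 1 22
```

```text
pose [646.2 149.2 122.1] a 73.69 w 56.7 t 13.15
-21 -3 0 -0.1 1; -22 -3 0 -0 1; -21 -3 0 -0.1 1; -22 -3 0 -0.1 1; -21 -3 0 -0.1 1; -21 -4 0 -0 1; -22 -4 0 -0.1 1; -21 -3 0 -0.1 1; -21 -5 0 -0.1 1; -21 -4 0 -0 1
-22 -4 0 -0.1 1; -21 -5 0 -0.1 1; -21 -4 0 -0.1 1; -21 -5 0 -0 1; -21 -5 0 -0.1 1; -21 -6 0 -0.1 1; -21 -5 0 -0.1 1; -21 -6 0 -0 1; -21 -5 0 -0.1 1; -20 -6 0 -0.1 1
-21 -6 0 -0.1 1; -21 -6 0 -0 1; -20 -7 0 -0.1 1
```

Request:
drive_tool --moves "-21 -3 0 -0.1 1; -22 -3 0 0 1; -21 -3 0 -0.1 1; -22 -3 0 -0.1 1; -21 -3 0 -0.1 1; -21 -4 0 0 1; -22 -4 0 -0.1 1; -21 -3 0 -0.1 1; -21 -5 0 -0.1 1; -21 -4 0 0 1"

```text
time: 14.15
ee_pos: [0.5574, -0.049, 0.1195]
orientation: [[0.21, 0.978, -0.003], [0.978, -0.21, 0.001], [0.0, -0.003, -1.0]]
force: [1.2, -0.5, -1.4]
width: 0.0566
finger_force: 65.8
```

Request:
drive_tool --moves "-22 -4 0 -0.1 1; -21 -5 0 -0.1 1; -21 -4 0 -0.1 1; -21 -5 0 0 1; -21 -5 0 -0.1 1; -21 -6 0 -0.1 1; -21 -5 0 -0.1 1; -21 -6 0 0 1; -21 -5 0 -0.1 1; -20 -6 0 -0.1 1"

```text
time: 15.15
ee_pos: [0.4714, -0.247, 0.1196]
orientation: [[0.127, 0.992, -0.002], [0.992, -0.127, 0.002], [0.001, -0.002, -1.0]]
force: [-0.7, -0.1, -1.2]
width: 0.0568
finger_force: 65.8
```

Request:
drive_tool --moves "-21 -6 0 -0.1 1; -21 -6 0 0 1; -20 -7 0 -0.1 1; 0 0 10 0 1; 0 0 15 0 1; 0 0 15 0 1; 0 0 15 0 1; 0 0 15 0 1; 0 0 0 0 1; 0 0 0 0 1"

```text
time: 16.15
ee_pos: [0.4461, -0.3056, 0.0504]
orientation: [[0.106, 0.994, -0.001], [0.994, -0.106, 0.001], [0.001, -0.001, -1.0]]
force: [-0.1, -0.7, -0.0]
width: 0.0569
finger_force: 65.8
```

```bash
python3 plan.py 447 -306.5 5 84 1 10; python3 -c "
from h import *
p,d=snap('top','t5')
print('white',seg('top','t5',(.643,.149),.08,(.028,.04),.034,((0,0,90),(180,70,255))))
print('block',seg('top','t5',(.643,.149),.09,(.006,.09),.014))
print('plate',seg('top','t5',(.643,.149),.08,(.024,.05),.034))
print('close',seg('top','t5',(.44,-.024),.1,(.008,.03),.014))
print('cap',seg('top','t5',(.67,-.17),.08,(.024,.05),.032,G))
f=lambda a:cv2.convertScaleAbs(cv2.resize(a[:,:,::-1],(400,300),interpolation=cv2.INTER_CUBIC),alpha=1.5)
cv2.imwrite('pics/c5.png',np.vstack([np.hstack([f(p[155:215,180:260]),f(p[140:200,321:401])]),np.hstack([f(p[222:322,370:503]),f(p[222:322,120:253])])]))"
```

```text
pose [ 446.1 -305.6   50.4] a 83.91 w 56.9 t 16.15
-0.2 0.2 9.1 -0 1; -0.1 0.2 9.1 -0 1; -0.2 0.2 9 -0 1; -0.1 0.2 9.1 -0 1; -0.2 0.1 9.1 -0 1
white ((array([645.6, 150.1]), array([ 59.6, 100.4]), -16.34), 1139, np.float64(0.034))
block ((array([645.3, 150. ]), array([ 92.8, 130.1]), -16.28), 2258, np.float64(0.0246))
plate ((array([644.9, 149.9]), array([ 61. , 101.2]), -16.14), 1199, np.float64(0.0339))
close ((array([439.6, -23.8]), array([ 97.5, 137.4]), 9.5), 2670, np.float64(0.0139))
cap ((array([ 672.9, -173.5]), array([ 58.9, 100.6]), 5.68), 802, np.float64(0.0314))
```

View pics/c5.png

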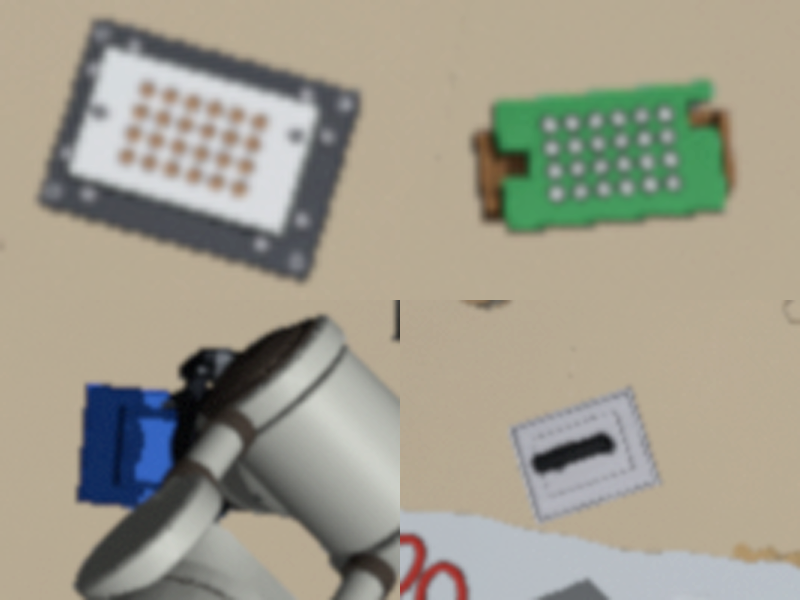

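The plate's pins are at (98,113), mid left end, and (295,135), upper right. The cap notches are in the same sense at (515,163) and (705,115). The tamper lies flat in the steel tray at (573,453), and the frame is over the blue tray. I lower it.

Request:
drive_tool --moves "0 0.2 9 0 1; 0 0.2 9 0 1; 0 0.2 9 0 1; 0 0.2 8 0 1; 0 0 5 0 1; 0 0 3 0 1; 0 0 2 0 1; 0 0 0 0 1; 0 0 0 0 1"

```text
time: 17.1
ee_pos: [0.4472, -0.3063, 0.0062]
orientation: [[0.106, 0.994, 0.0], [0.994, -0.106, -0.0], [-0.0, 0.0, -1.0]]
force: [-0.6, -0.0, -1.0]
width: 0.0565
finger_force: 65.8
```

Request:
drive_tool --moves "0 0 1 0 1; 0 0 0.8 0 1; 0 0 0 0 1; 0 0 0 0 1"

```text
time: 17.5
ee_pos: [0.447, -0.3061, 0.0041]
orientation: [[0.106, 0.994, 0.0], [0.994, -0.106, -0.0], [-0.0, 0.0, -1.0]]
force: [-0.3, -0.2, -0.6]
width: 0.0568
finger_force: 65.8
```

Request:
drive_tool --moves "0 0 0 0 0.2; 0 0 0 0 0; 0 0 0 0 -0.5; 0 0 0 0 -1; 0 0 0 0 -1; 0 0 -8 0 -1; 0 0 -15 0 -1; 0 0 -25 0 -1; 0 0 -30 0 -1; 0 0 -20 0 -1"

```text
time: 18.5
ee_pos: [0.448, -0.3071, 0.1058]
orientation: [[0.106, 0.994, 0.003], [0.994, -0.106, -0.003], [-0.003, 0.003, -1.0]]
force: [0.2, 0.4, -0.2]
width: 0.0852
finger_force: 0.0
```

```bash
python3 plan.py 645.3 150 105 73.75 -1 36; python3 -c "
from h import *
snap('scene','s6');print(seg('scene','s6',(.447,-.306),.08,(.016,.05),.025,B))"
```

```text
pose [ 448.  -307.1  105.8] a 83.9 w 85.2 t 18.5
34 11 0 0.1 -1; 34 10 0 0.1 -1; 34 10 0 0.2 -1; 35 9 0 0.1 -1; 34 8 0 0.1 -1; 35 9 0 0.1 -1; 34 8 0 0.1 -1; 35 7 0 0.2 -1; 35 7 1 0.1 -1; 35 7 -0 0.1 -1
35 6 -0 0.1 -1; 35 6 -0 0.1 -1; 35 5 -0 0.2 -1; 35 5 -0 0.1 -1
((array([ 443.7, -296.1]), array([62.5, 86.3]), -5.82), 151, np.float64(0.0216))
```

Request:
drive_tool --moves "34 11 0 0.1 -1; 34 10 0 0.1 -1; 34 10 0 0.2 -1; 35 9 0 0.1 -1; 34 8 0 0.1 -1; 35 9 0 0.1 -1; 34 8 0 0.1 -1; 35 7 0 0.2 -1; 35 7 1 0.1 -1; 35 7 0 0.1 -1"

```text
time: 19.55
ee_pos: [0.5886, 0.022, 0.102]
orientation: [[0.231, 0.973, 0.001], [0.973, -0.231, -0.0], [0.0, 0.001, -1.0]]
force: [1.3, -0.6, 0.7]
width: 0.0854
finger_force: 0.0
```

Request:
drive_tool --moves "35 6 0 0.1 -1; 35 6 0 0.1 -1; 35 5 0 0.2 -1; 35 5 0 0.1 -1; 0 0 20 0 -1; 0 0 10 0 -1; 0 0 0 0 -1; 0 0 0 0 -1; 0 0 0 0 -1"

```text
time: 20.45
ee_pos: [0.6446, 0.15, 0.0722]
orientation: [[0.282, 0.959, 0.001], [0.959, -0.282, 0.0], [0.0, 0.001, -1.0]]
force: [0.3, -0.6, 0.5]
width: 0.085
finger_force: 0.0
```

```bash
python3 plan.py 645.3 150 12 73.75 -1 12; python3 -c "
from h import *
p,d=snap('top','t7');print(seg('top','t7',(.447,-.306),.08,(.016,.05),.025,B),seg('top','t7',(.55,-.02),.03,(.05,.08),.069))"
```

```text
pose [644.6 150.   72.2] a 73.63 w 85.0 t 20.45
0 0.1 10 -0 -1; 0.1 0.1 10.1 -0 -1; -0 0.1 10 -0 -1; 0 0.1 10 -0 -1; 0 0.2 10.1 -0 -1; 0.1 0.1 10 -0 -1
((array([ 446.2, -302.9]), array([57.9, 79.8]), -6.44), 290, np.float64(0.0226)) ((array([552.1, -24.2]), array([19.4, 19.5]), 89.81), 81, np.float64(0.0675))
```

Request:
drive_tool --moves "0 0.1 10 0 -1; 0 0.1 10 0 -1; 0 0.1 10 0 -1; 0 0.1 10 0 -1; 0 0.1 10 0 -1; 0 0.1 7 0 -1; 0 0 3 0 -1; 0 0 0 0 -1; 0 0 0 0 -1"

```text
time: 21.4
ee_pos: [0.645, 0.1506, 0.0115]
orientation: [[0.281, 0.96, 0.001], [0.96, -0.281, 0.0], [0.0, 0.001, -1.0]]
force: [-0.7, -0.3, -0.2]
width: 0.0857
finger_force: 0.0
```

Request:
drive_tool --moves "0 0 0 0 0; 0 0 0 0 0.3; 0 0 0 0 1; 0 0 0 0 1; 0 0 0 0 1; 0 0 0 0 1"

```text
time: 22.0
ee_pos: [0.6458, 0.1506, 0.0124]
orientation: [[0.281, 0.96, 0.002], [0.96, -0.281, 0.0], [0.001, 0.002, -1.0]]
force: [0.7, -0.6, 5.8]
width: 0.0588
finger_force: 68.0
```

Request:
drive_tool --moves "0 0 -1 0 1; 0 0 -2 0 1; 0 0 -4 0 1; 0 0 -7 0 1; 0 0 -10 0 1; 0 0 -14 0 1; 0 0 -14 0 1; 0 0 -14 0 1; 0 0 -10 0 1; 0 0 -7 0 1"

```text
time: 23.0
ee_pos: [0.6452, 0.1506, 0.0959]
orientation: [[0.281, 0.96, 0.002], [0.96, -0.281, 0.0], [0.001, 0.002, -1.0]]
force: [0.1, 0.2, -1.4]
width: 0.0585
finger_force: 67.4
```

Request:
drive_tool --moves "0 0 -3 0 1; 0 0 0 0 1; 0 0 0 0 1"

```text
time: 23.3
ee_pos: [0.6441, 0.1505, 0.0964]
orientation: [[0.281, 0.96, -0.001], [0.96, -0.281, -0.0], [-0.0, -0.001, -1.0]]
force: [-1.1, -0.2, -2.2]
width: 0.0586
finger_force: 67.4
```

```bash
python3 plan.py 439.5 -23.1 96 99.5 1 14; python3 -c "
from h import *
p,d=snap('scene','s8')
cv2.imwrite('pics/c8.png',cv2.convertScaleAbs(cv2.resize(p[130:270,140:300,::-1],(640,560)),alpha=1.3))"
```

```text
pose [644.1 150.5  96.4] a 73.69 w 58.6 t 23.3
-11 -7 0 -0.2 1; -11 -8 0 -0.2 1; -11 -8 0 -0.2 1; -11 -8 0 -0.3 1; -10 -8 0 -0.2 1; -11 -9 0 -0.2 1; -10 -9 0 -0.2 1; -10 -9 0 -0.2 1; -9 -9 0 -0.2 1; -10 -10 0 -0.3 1
-9 -9 0 -0.2 1; -9 -10 0 -0.2 1; -9 -10 0 -0.2 1; -8 -11 0 -0.2 1; -9 -10 0 -0.2 1; -8 -11 0 -0.2 1; -8 -11 0 -0.3 1; -8 -11 0 -0.2 1; -7 -11 0 -0.2 1; -7 -11 0 -0.2 1
```

View pics/c8.png

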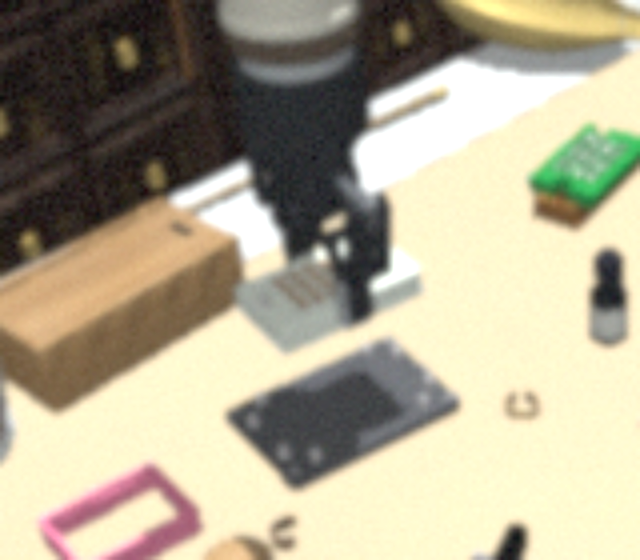

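The body plate is held level at (330,295) and the filling block is empty. Next I carry it to the closing block.

Request:
drive_tool --moves "-5 -4 0 0 1; -9 -5 0 -0.2 1; -11 -7 0 -0.2 1; -11 -8 0 -0.3 1; -11 -8 0 -0.2 1; -11 -9 0 -0.2 1; -10 -9 0 -0.2 1; -10 -9 0 -0.2 1; -9 -9 0 -0.2 1; -10 -10 0 -0.3 1"

```text
time: 24.35
ee_pos: [0.548, 0.0699, 0.0968]
orientation: [[0.074, 0.997, -0.001], [0.997, -0.074, 0.0], [-0.0, -0.001, -1.0]]
force: [-0.5, 0.0, -2.8]
width: 0.0587
finger_force: 67.4
```

Request:
drive_tool --moves "-9 -9 0 -0.2 1; -9 -10 0 -0.2 1; -9 -10 0 -0.2 1; -8 -11 0 -0.2 1; -9 -10 0 -0.2 1; -8 -11 0 -0.2 1; -8 -11 0 -0.3 1; -8 -11 0 -0.2 1; -7 -9 0 -0.2 1; -5 -7 0 -0.2 1"

```text
time: 25.35
ee_pos: [0.4502, -0.0118, 0.0968]
orientation: [[-0.145, 0.989, -0.001], [0.989, 0.145, 0.0], [0.0, -0.001, -1.0]]
force: [0.5, 0.6, -1.5]
width: 0.0583
finger_force: 67.4
```

```bash
python3 plan.py 439.5 -23.1 96 99.5 1 11
```

```text
pose [450.2 -11.8  96.8] a 98.32 w 58.3 t 25.35
-4.8 -6.1 0.4 -0.1 1; -4.7 -6.1 0.4 -0.1 1
```

Request:
drive_tool --moves "-4.5 -5.5 0 -0.1 1; -3 -4 0 0 1; 0 0 10 0 1; 0 0 10 0 1; 0 0 10 0 1; 0 0 8 0 1; 0 0 4 0 1; 0 0 0 0 1; 0 0 0 0 1; 0 0 0 0 1"

```text
time: 26.35
ee_pos: [0.4435, -0.0204, 0.0556]
orientation: [[-0.155, 0.988, 0.001], [0.988, 0.155, -0.0], [-0.0, 0.001, -1.0]]
force: [-0.3, 0.3, -1.1]
width: 0.0589
finger_force: 67.4
```

```bash
python3 plan.py 439.5 -23.1 40 99.5 1 12; python3 -c "
from h import *
p,d=snap('top','t9');snap('scene','s9')
print('plate top',seg('top','t9',(.44,-.024),.1,(.065,.09),.074,((0,0,70),(180,80,255))),seg('top','t9',(.44,-.024),.1,(.008,.03),.014))
print('scene',seg('scene','s9',(.44,-.024),.1,(.06,.09),.074,((0,0,70),(180,80,255))))
f=lambda a:cv2.convertScaleAbs(cv2.resize(a[:,:,::-1],(400,400)),alpha=1.3)
q=np.load('s9.npz')['p'];cv2.imwrite('pics/c9.png',np.hstack([f(p[215:325,240:350]),f(q[150:260,270:380])]))"
```

```text
pose [443.5 -20.4  55.6] a 98.89 w 58.9 t 26.35
-1 -2.2 7.8 -0.1 1; -1 -2.2 7.8 -0 1
plate top None ((array([387. ,  20.2]), array([18.1, 44.4]), -18.34), 105, np.float64(0.0139))
scene ((array([445. , -15.9]), array([ 77.6, 133.1]), 27.06), 678, np.float64(0.0757))
```

View pics/c9.png

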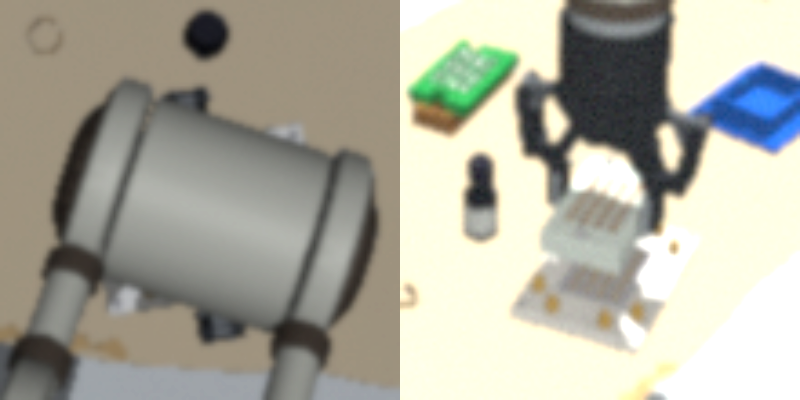

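The right crop shows the plate level above the closing block at (590,240) with the four near dowels below it. The top view is blocked by the arm. I correct sideways and lower to just above the dowels.

Request:
drive_tool --moves "-1 -2.2 7 -0.1 1; -1 -2.2 8 0 1; 0 0 6 0 1; 0 0 4 0 1; 0 0 0 0 1; 0 0 0 0 1; 0 0 0 0 1; 0 0 0 0 1"

```text
time: 27.25
ee_pos: [0.4393, -0.023, 0.0304]
orientation: [[-0.165, 0.986, 0.001], [0.986, 0.165, -0.0], [-0.0, 0.001, -1.0]]
force: [-0.1, 0.9, -2.0]
width: 0.0587
finger_force: 67.4
```

```bash
python3 plan.py 439.5 -23.1 27 99.5 1 12; python3 -c "
from h import *
p,d=snap('scene','s10')
cv2.imwrite('pics/c10.png',cv2.convertScaleAbs(cv2.resize(p[170:260,280:370,::-1],(600,600),interpolation=cv2.INTER_CUBIC),alpha=1.0))"
```

```text
pose [439.3 -23.   30.4] a 99.49 w 58.7 t 27.25
-0.1 0.2 3.4 -0 1
```

View pics/c10.png

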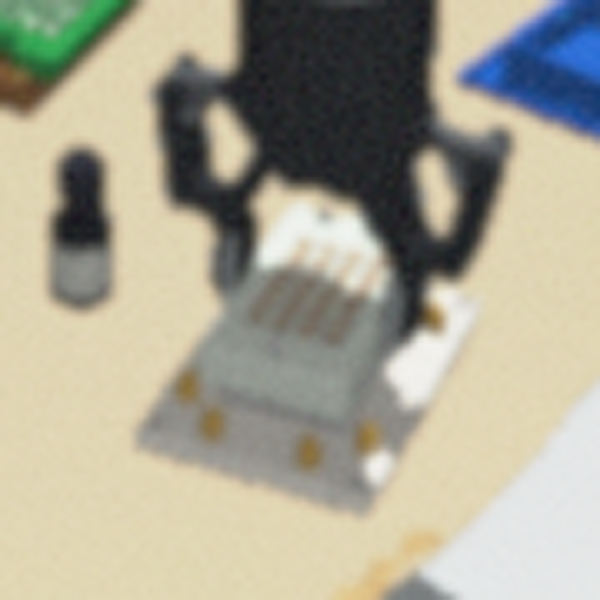

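The plate hangs centred just above the brass dowels, at (187,387), (212,422), (308,450) and (368,435). Next I lower gently.

Request:
drive_tool --moves "0 0 2 0 1; 0 0 2 0 1; 0 0 2 0 1; 0 0 2 0 1; 0 0 1 0 1; 0 0 0 0 1; 0 0 0 0 1"

```text
time: 28.0
ee_pos: [0.439, -0.0229, 0.0211]
orientation: [[-0.165, 0.986, 0.0], [0.986, 0.165, -0.0], [-0.0, 0.0, -1.0]]
force: [0.5, -0.1, -1.7]
width: 0.0586
finger_force: 67.4
```

Request:
drive_tool --moves "0 0 2 0 1; 0 0 2 0 1; 0 0 1.5 0 1; 0 0 0 0 1; 0 0 0 0 1"

```text
time: 28.5
ee_pos: [0.439, -0.0229, 0.0155]
orientation: [[-0.165, 0.986, -0.0], [0.986, 0.165, 0.0], [0.0, -0.0, -1.0]]
force: [0.3, 0.5, -1.3]
width: 0.0587
finger_force: 67.4
```

Request:
drive_tool --moves "0 0 1 0 1; 0 0 1 0 1; 0 0 0.8 0 1; 0 0 0 0 1; 0 0 0 0 1"

```text
time: 29.0
ee_pos: [0.439, -0.0229, 0.0128]
orientation: [[-0.165, 0.986, -0.0], [0.986, 0.165, 0.0], [0.0, -0.0, -1.0]]
force: [0.2, -0.6, -2.1]
width: 0.0581
finger_force: 67.4
```

Request:
drive_tool --moves "0 0 0.5 0 1; 0 0 0.5 0 1; 0 0 0 0 1; 0 0 0 0 1"

```text
time: 29.4
ee_pos: [0.4391, -0.023, 0.0123]
orientation: [[-0.165, 0.986, -0.0], [0.986, 0.165, -0.0], [0.0, -0.0, -1.0]]
force: [-2.7, 0.3, 4.8]
width: 0.0586
finger_force: 68.1
```

Request:
drive_tool --moves "0 0 0 0 0.2; 0 0 0 0 0; 0 0 0 0 -0.5; 0 0 0 0 -1; 0 0 0 0 -1; 0 0 0 0 -1; 0 0 -8 0 -1; 0 0 -15 0 -1; 0 0 -25 0 -1; 0 0 -30 0 -1"

```text
time: 30.4
ee_pos: [0.4381, -0.0227, 0.0904]
orientation: [[-0.165, 0.986, -0.002], [0.986, 0.165, 0.001], [0.001, -0.002, -1.0]]
force: [1.0, 0.1, -0.2]
width: 0.0856
finger_force: 0.0
```

```bash
python3 plan.py 672.9 -173.5 100 95.7 -1 33
```

```text
pose [438.1 -22.7  90.4] a 99.49 w 85.6 t 30.4
-21 23 -1 0.1 -1; -20 23 -1 0 -1; -21 23 -1 0.1 -1; -20 24 -1 0.1 -1; -20 23 -1 0.1 -1; -20 24 -1 0 -1; -20 24 -2 0.1 -1; -20 24 -1 0.1 -1; -19 24 -1 0 -1
```

Request:
drive_tool --moves "-21 23 -3 0.1 -1; -20 23 -1 0 -1; -21 23 -1 0.1 -1; -20 24 -1 0.1 -1; -20 23 -1 0.1 -1; -20 24 -1 0 -1; -20 24 -1 0.1 -1; -20 24 -1 0.1 -1; -19 24 -1 0 -1; 0 0 0 0 -1"

```text
time: 31.4
ee_pos: [0.6757, -0.176, 0.1013]
orientation: [[-0.101, 0.995, 0.002], [0.995, 0.101, -0.001], [-0.002, 0.002, -1.0]]
force: [-0.5, 0.7, -0.3]
width: 0.0852
finger_force: 0.0
```

Request:
drive_tool --moves "0 0 15 0 -1; 0 0 15 0 -1; 0 0 0 0 -1; 0 0 0 0 -1; 0 0 0 0 -1"

```text
time: 31.9
ee_pos: [0.6735, -0.1735, 0.0712]
orientation: [[-0.103, 0.995, 0.0], [0.995, 0.103, -0.0], [-0.0, 0.0, -1.0]]
force: [0.7, -0.3, -0.6]
width: 0.0851
finger_force: 0.0
```

```bash
python3 plan.py 672.9 -173.5 17 95.7 -1 12; python3 -c "
from h import *
p,d=snap('top','t11');w=world('top',d);snap('scene','s11')
W=((0,0,60),(180,90,255))
print('plate',seg('top','t11',(.44,-.024),.065,(.027,.05),.034,W),'block',seg('top','t11',(.44,-.024),.1,(.008,.06),.014))
m=(np.hypot(w[...,0]-.44,w[...,1]+.024)<.06)&(abs(w[...,2]-.034)<.004);P=w[m];A=np.c_[P[:,:2]-[.44,-.024],np.ones(len(P))];print('plane',np.linalg.lstsq(A,P[:,2],rcond=None)[0])
cv2.imwrite('pics/c11.png',cv2.convertScaleAbs(cv2.resize(p[239:309,255:345,::-1],(720,560),interpolation=cv2.INTER_CUBIC),alpha=1.2))"
```

```text
pose [ 673.5 -173.5   71.2] a 95.9 w 85.1 t 31.9
0 -0.1 10.8 0 -1; 0 -0.1 10.9 0 -1; 0 -0.2 10.8 0 -1; 0 -0.1 10.9 0 -1; 0.1 -0.1 10.8 0 -1
plate ((array([435.6,  -6.5]), array([59.8, 67. ]), 9.57), 609, np.float64(0.0337)) block ((array([436.4,  -4.2]), array([97.4, 97.6]), 9.66), 1325, np.float64(0.0233))
plane [ 0.00506782 -0.00189625  0.03373876]
```

View pics/c11.png

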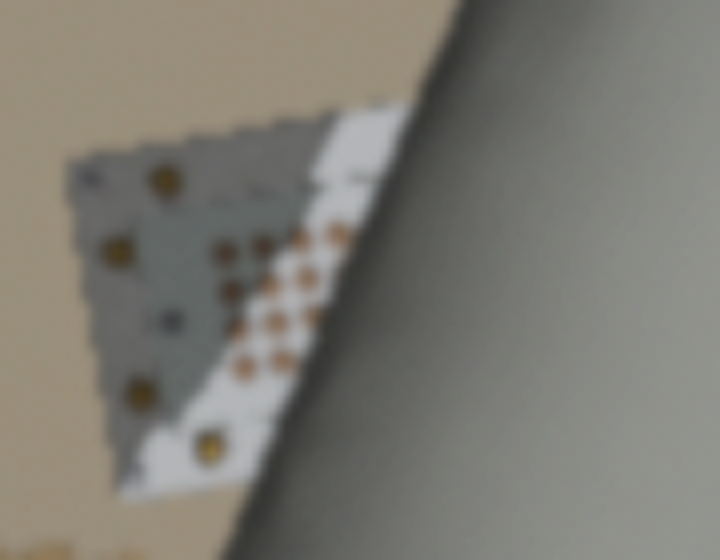

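The plate lies flat in the dowels: its top reads z = 33.7 mm with nearly zero slope, and the +y pin is at crop (172,322). The arm hides the other end. Next I grip the cap plate.

Request:
drive_tool --moves "0 -0.1 11 0 -1; 0 -0.1 11 0 -1; 0 -0.1 11 0 -1; 0 -0.1 11 0 -1; 0 -0.1 7 0 -1; 0 0 3 0 -1; 0 0 0 0 -1; 0 0 0 0 0; 0 0 0 0 0.3; 0 0 0 0 1"

```text
time: 33.0
ee_pos: [0.674, -0.1742, 0.0183]
orientation: [[-0.103, 0.995, 0.002], [0.995, 0.103, -0.001], [-0.001, 0.002, -1.0]]
force: [-0.1, -0.4, 0.0]
width: 0.0578
finger_force: 64.8
```

Request:
drive_tool --moves "0 0 0 0 1; 0 0 0 0 1; 0 0 0 0 1; 0 0 0 0 1"

```text
time: 33.4
ee_pos: [0.674, -0.1742, 0.0182]
orientation: [[-0.102, 0.995, 0.002], [0.995, 0.102, -0.001], [-0.001, 0.002, -1.0]]
force: [0.9, -0.8, 5.8]
width: 0.0587
finger_force: 65.5
```

Request:
drive_tool --moves "0 0 -1 0 1; 0 0 -2 0 1; 0 0 -4 0 1; 0 0 -8 0 1; 0 0 -12 0 1; 0 0 -16 0 1; 0 0 -16 0 1; 0 0 -16 0 1; 0 0 -12 0 1; 0 0 -6 0 1"

```text
time: 34.4
ee_pos: [0.674, -0.1741, 0.1123]
orientation: [[-0.103, 0.995, 0.003], [0.995, 0.103, -0.001], [-0.001, 0.003, -1.0]]
force: [0.1, 0.2, -0.4]
width: 0.058
finger_force: 64.8
```

```bash
python3 plan.py 480 -240 110 99.5 1 20
```

```text
pose [ 674.  -174.1  112.3] a 95.89 w 58.0 t 34.4
-4 -18 0 -0.1 1; -4 -18 0 -0 1; -4 -19 1 -0.1 1; -4 -18 -0 -0 1; -4 -18 0 -0.1 1; -3 -18 0 -0 1; -4 -19 0 -0.1 1; -3 -18 1 -0 1; -4 -18 -0 -0.1 1; -3 -19 0 -0 1
-3 -18 0 -0.1 1
```

Request:
drive_tool --moves "-4 -18 0 -0.1 1; -4 -18 0 0 1; -4 -19 0 -0.1 1; -4 -18 0 0 1; -4 -18 0 -0.1 1; -3 -18 0 0 1; -4 -19 0 -0.1 1; -3 -18 0 0 1; -4 -18 0 -0.1 1; -3 -19 0 0 1"

```text
time: 35.4
ee_pos: [0.4954, -0.2341, 0.1097]
orientation: [[-0.155, 0.988, -0.0], [0.988, 0.155, 0.0], [0.0, -0.0, -1.0]]
force: [1.0, -0.1, -1.1]
width: 0.0582
finger_force: 64.9
```

Request:
drive_tool --moves "-3 -18 0 -0.1 1; 0 0 0 0 1; 0 0 0 0 1"

```text
time: 35.7
ee_pos: [0.4791, -0.2397, 0.1099]
orientation: [[-0.164, 0.986, 0.0], [0.986, 0.164, 0.0], [0.0, 0.0, -1.0]]
force: [0.0, -0.3, -0.3]
width: 0.0586
finger_force: 64.8
```

```bash
python3 -c "
from h import *
p,d=snap('top','t12');snap('scene','s12');print(manip.observe()['ee_pos'])
W=((0,0,60),(180,90,255))
print('plate',seg('top','t12',(.44,-.024),.065,(.025,.05),.034,W),seg('top','t12',(.44,-.024),.065,(.025,.05),.034),'block',seg('top','t12',(.44,-.024),.1,(.008,.06),.014))
q=np.load('s12.npz')['p'];f=lambda a:cv2.convertScaleAbs(cv2.resize(a[:,:,::-1],(400,400),interpolation=cv2.INTER_CUBIC),alpha=1.2)
cv2.imwrite('pics/c12.png',np.hstack([f(p[234:314,257:337]),f(q[100:260,240:400])]))"
```

```text
[ 0.47957694 -0.23958531  0.10991703]
plate ((array([438.3, -22.5]), array([59.8, 99.5]), 9.6), 1214, np.float64(0.0337)) ((array([438.3, -22.5]), array([59.8, 99.5]), 9.6), 1238, np.float64(0.0337)) block ((array([439.6, -23.8]), array([ 97.6, 137.3]), 9.59), 2676, np.float64(0.0233))
```

View pics/c12.png

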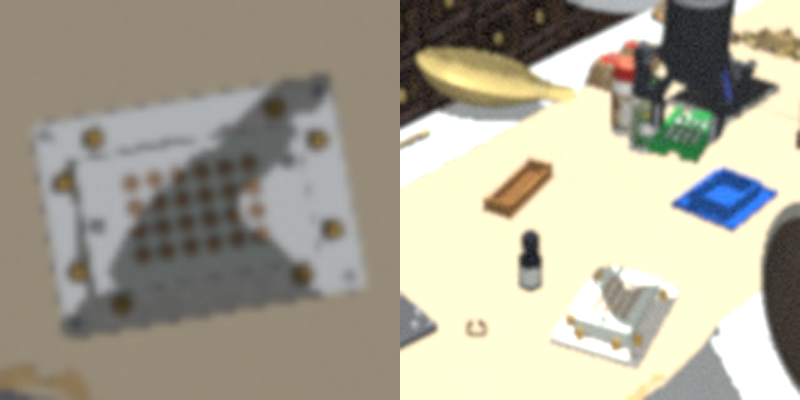

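The body plate is seated between all eight dowels, with pins at crop (97,227) and (290,160). The cap is held level over at (690,130), and the bottle stands at (530,260). I check the centre from the pins and plan the move.

```bash
python3 plan.py 439.3 -23.3 110 99.6 1 20; python3 -c "
from h import *
pl=plane('top',(420,560),.040)*1000
a=pl[279,276,:2];b=pl[265,314,:2]+(pl[266,314,:2]-pl[265,314,:2])*.5+(pl[265,315,:2]-pl[265,314,:2])*.5
y=np.radians(9.6);R=np.array([[np.cos(y),-np.sin(y)],[np.sin(y),np.cos(y)]])
print(a,b,a-R@[0,44],b-R@[14,-44])"
```

```text
pose [ 479.6 -239.6  109.9] a 99.5 w 58.0 t 35.8
18 -0 -0 -0 1; 19 -1 -0 -0 1; 18 -0 -0 -0 1; 18 -0 -0 -0 1; 19 -1 -0 -0 1; 18 -0 -0 -0 1; 18 -0 -0 -0 1; 19 -1 -0 -0 1; 18 -0 -0 -0 1; 18 -0 -0 -0 1
19 -1 -0 -0 1; 18 -0 -0 -0 1
[430.98967175  20.38081953] [460.23517569 -63.98166952] [438.32749661 -23.0030061 ] [439.09340631 -22.93260634]
```

Request:
drive_tool --moves "9 0 0 0 1; 16 -1 0 0 1; 19 0 0 0 1; 19 0 0 0 1; 19 -1 0 0 1; 19 0 0 0 1; 19 0 0 0 1; 19 -1 0 0 1; 19 0 0 0 1; 19 0 0 0 1"

```text
time: 36.8
ee_pos: [0.4461, -0.0637, 0.1098]
orientation: [[-0.166, 0.986, 0.0], [0.986, 0.166, 0.0], [0.0, 0.0, -1.0]]
force: [-0.4, -0.3, -0.6]
width: 0.0582
finger_force: 64.8
```

Request:
drive_tool --moves "19 -1 0 0 1; 16 0 0 0 1; 7 0 0 0 1; 0 0 12 0 1; 0 0 15 0 1; 0 0 12 0 1; 0 0 9 0 1; 0 0 0 0 1; 0 0 0 0 1; 0 0 0 0 1"

```text
time: 37.8
ee_pos: [0.4395, -0.0247, 0.0624]
orientation: [[-0.165, 0.986, 0.001], [0.986, 0.165, -0.0], [-0.001, 0.001, -1.0]]
force: [-1.1, 1.2, 0.1]
width: 0.0584
finger_force: 64.8
```

```bash
python3 plan.py 439.4 -23.5 48 99.6 1 12
```

```text
pose [439.5 -24.7  62.4] a 99.48 w 58.4 t 37.8
0.6 0 7.2 -0 1; 0.6 0.1 7.2 -0 1
```

Request:
drive_tool --moves "0.6 0 7 0 1; 0.6 0 7 0 1; 0 0 0 0 1; 0 0 0 0 1; 0 0 0 0 1"

```text
time: 38.3
ee_pos: [0.4388, -0.0232, 0.0479]
orientation: [[-0.165, 0.986, 0.0], [0.986, 0.165, -0.0], [-0.0, 0.0, -1.0]]
force: [0.9, 0.8, -0.7]
width: 0.0581
finger_force: 64.8
```

```bash
python3 plan.py 439.4 -23.5 44 99.6 1 12;python3 -c "
from h import *
q,d=snap('scene','s13')
cv2.imwrite('pics/c13.png',cv2.convertScaleAbs(cv2.resize(q[170:260,280:370,::-1],(600,600),interpolation=cv2.INTER_CUBIC),alpha=1.0))"
```

```text
pose [438.8 -23.2  47.9] a 99.49 w 58.1 t 38.3
-0.4 0.5 3.9 -0 1
```

View pics/c13.png

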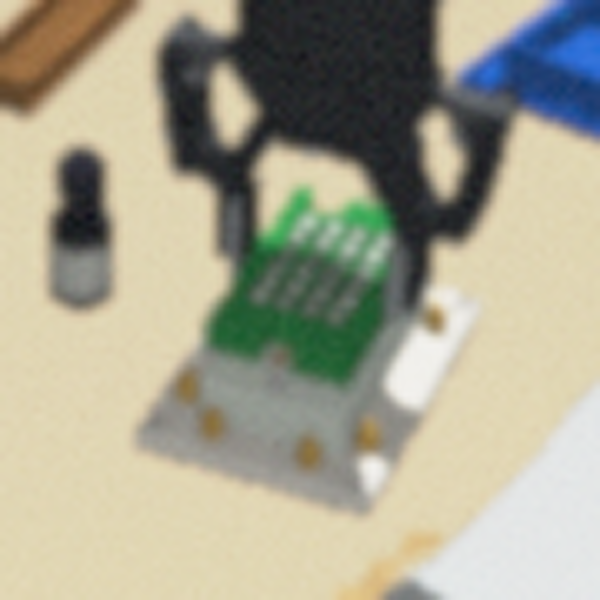

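The cap sits over the body plate and the +y pin shows in the notch at (278,357). I lower it.

Request:
drive_tool --moves "-0.3 0.4 1.5 0 1; 0 0 1.5 0 1; 0 0 1.5 0 1; 0 0 1.5 0 1; 0 0 1 0 1; 0 0 0 0 1; 0 0 0 0 1"

```text
time: 39.05
ee_pos: [0.4392, -0.0234, 0.0408]
orientation: [[-0.165, 0.986, -0.0], [0.986, 0.165, 0.0], [0.0, -0.0, -1.0]]
force: [0.3, 0.5, -0.7]
width: 0.0579
finger_force: 64.8
```

Request:
drive_tool --moves "0 0 1.5 0 1; 0 0 1.5 0 1; 0 0 1.2 0 1; 0 0 0 0 1; 0 0 0 0 1"

```text
time: 39.55
ee_pos: [0.4391, -0.0234, 0.0365]
orientation: [[-0.165, 0.986, -0.0], [0.986, 0.165, 0.0], [0.0, -0.0, -1.0]]
force: [-0.7, -0.0, -0.7]
width: 0.0579
finger_force: 64.8
```

Request:
drive_tool --moves "0 0 1 0 1; 0 0 0.8 0 1; 0 0 0.4 0 1; 0 0 0 0 1; 0 0 0 0 1"

```text
time: 40.05
ee_pos: [0.4391, -0.0234, 0.0344]
orientation: [[-0.165, 0.986, -0.0], [0.986, 0.165, -0.0], [0.0, -0.0, -1.0]]
force: [-0.3, -0.1, -0.8]
width: 0.0581
finger_force: 64.8
```

Request:
drive_tool --moves "0 0 0.5 0 1; 0 0 0.5 0 1; 0 0 0 0 1; 0 0 0 0 1"

```text
time: 40.45
ee_pos: [0.4393, -0.0235, 0.0341]
orientation: [[-0.165, 0.986, -0.0], [0.986, 0.165, -0.0], [0.0, -0.0, -1.0]]
force: [-4.2, 1.4, 6.9]
width: 0.0581
finger_force: 65.7
```

Contact came at the expected height of 34 mm. I release and back away, clear of the view.

Request:
drive_tool --moves "0 0 0 0 0.2; 0 0 0 0 0; 0 0 0 0 -0.5; 0 0 0 0 -1; 0 0 0 0 -1; 0 0 0 0 -1; 0 0 -8 0 -1; 0 0 -15 0 -1; 0 0 -25 0 -1; 0 0 -30 0 -1"

```text
time: 41.45
ee_pos: [0.4383, -0.0232, 0.1119]
orientation: [[-0.165, 0.986, -0.002], [0.986, 0.165, 0.001], [0.001, -0.002, -1.0]]
force: [0.1, -0.8, 0.4]
width: 0.0852
finger_force: 0.0
```

Request:
drive_tool --moves "-10 0 -20 0 -1; -25 0 -10 0 -1; -30 0 0 0 -1; -30 0 0 0 -1; -30 0 0 0 -1; -30 0 0 0 -1; -30 0 0 0 -1; -30 0 0 0 -1; -20 0 0 0 -1; 0 0 0 0 -1"

```text
time: 42.45
ee_pos: [0.4782, -0.2577, 0.1422]
orientation: [[-0.162, 0.987, 0.001], [0.987, 0.162, -0.001], [-0.002, 0.001, -1.0]]
force: [-0.5, 0.4, 0.3]
width: 0.0851
finger_force: 0.0
```

```bash
python3 -c "
from h import *
p,d=snap('top','t14');q,_=snap('scene','s14');w=world('top',d);print(manip.observe()['ee_pos'])
print('cap',seg('top','t14',(.44,-.024),.08,(.03,.06),.048,G),'bottle',seg('top','t14',(.55,-.02),.03,(.05,.08),.069))
m=(np.hypot(w[...,0]-.44,w[...,1]+.024)<.06)&(abs(w[...,2]-.048)<.006);P=w[m];print('plane',np.linalg.lstsq(np.c_[P[:,:2]-[.44,-.024],np.ones(len(P))],P[:,2],rcond=None)[0])
f=lambda a:cv2.convertScaleAbs(cv2.resize(a[:,:,::-1],(400,400),interpolation=cv2.INTER_CUBIC),alpha=1.2)
cv2.imwrite('pics/c14.png',np.hstack([f(p[234:314,257:337]),f(q[150:300,230:380])]))"
```

```text
[ 0.47774784 -0.25495544  0.14157184]
cap ((array([439.2, -23.9]), array([59.2, 98.9]), 10.18), 842, np.float64(0.0476)) bottle ((array([552.1, -24.2]), array([19.4, 19.5]), 89.81), 83, np.float64(0.0682))
plane [0.00225108 0.00201533 0.047722  ]
```

View pics/c14.png

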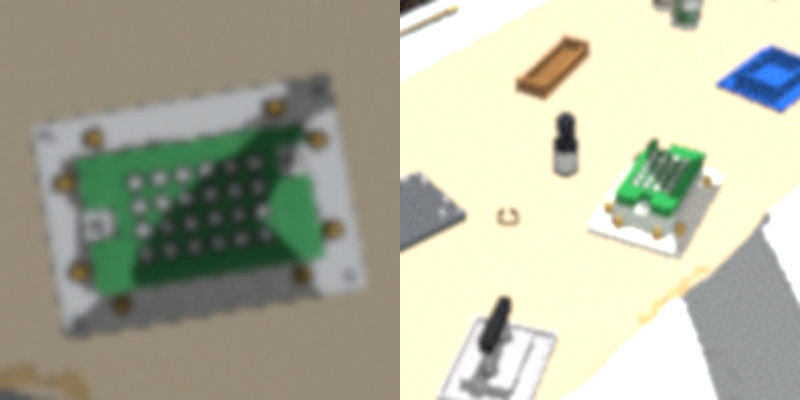

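The cap is flat at z = 47.7 mm, its home height, with both pins in their notches at (97,225) and (290,155). The bottle stands, and the tamper and frame lie in their trays.

```bash
python3 -c "
from rig import manip
print(manip.sign_off())"
```

```text
the job is handed in; nothing more can be done
None
```

The job is finished and handed in at about 43 s: the tamper and blue frame are in their trays, the body plate is seated flat in the closing block with the cap plate fully home on it, and the tincture bottle is still standing.

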